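# Seat the dish of a plant stand on its studs

## Robot

A 6-joint arm with a two-finger parallel gripper is mounted at the origin on the work surface. World frame = base frame: x ahead of the robot, y to its left, z up, the work surface at z = 0. Lengths are in m, angles in rad, forces in N, time in s.
With the tool pointing down it reaches from about 0.375 to 0.9 m from the base axis. Payload 3.1 kg.
Tool frame: the origin (TCP) lies midway between the tips of the shut fingers; the grasp point (between the pads) lies 19 mm behind it; x points along the fingers, z is the direction in which the jaws open and shut, and the axes are right-handed (so a half turn about x gives the same grasp; the last joint's range is limited). The gripper opens to 85 mm and grips with 20 to 120 N. Pads are 22 mm wide; open, the fingers measure 114 mm over their backs; the gripper's body (76 mm by 85 mm) begins 54 mm behind the grasp point. The pads swing forward as they close: fully open they stand 13 mm farther back than shut.
Start: joints at [0.984, 0.527, 1.433, -0, 1.181, -0.178], TCP at [0.248, 0.573, 0.231] pointing down, gripper open.
Joint ranges: [-3.08, 3.08], [-0.75, 2.2], [0.22, 2.44], [-1.43, 4.57], [0, 2.65], [-2.85, 2.85]. Speed limits (rad/s): [2.79, 2.79, 3.14, 3.14, 3.14, 3.14].

## Interface

Orientations are given as a rotation vector (axis times angle).
In Python, from workcell import env, viewer gives the robot as it stands.
- The arm moves only by the tool drive_tool, never from a script. Its argument "targets" is a list of rows, each a list of 2 entries, a list of its own where there are three numbers: the shift along the tool's x, y, z in cm, then the turn, a rotation vector about the tool's x, y, z in rad. A call has 1 to 8 rows; each row shifts and turns the commanded pose from where the row before left it, along the tool's axes as they then stand; what a row does not reach is not made up. A row lasts 1/10 s, in which the tool goes at most 50 mm and 8.59 degrees, less where a joint would pass 70% of its speed; a pose out of reach is approached as far as the arm can. A call with a gripper value outside its range is refused whole. "hand" is the opening, from 0 (shut) to 1 (fully open), set as the call begins (left out, the last holds). The fingers move at their own pace and stop on an object; "grip_force" is the grip in N (left out, the last holds). Time passes only in rows, so rows that do not move let the fingers close. It gives the time, the measured TCP pose, the force and the opening at its end, in the units of the state.
- env.get_obs(): the state, without advancing time (a new reading comes with each control period).
- viewer.get_image(name): name is "side" or "top"; returns (picture, depth): 480x640x3 uint8, blue, green, red; 480x640 float32, m along the optical axis (not along the pixel's ray), 0 where there is no reading.
- viewer.get_calibration(name): a dict with "K" (3x3 intrinsics, pixels), "extrinsics" (4x4, takes a point from world to camera coordinates). Camera axes: x right, y down, z forward; pixel columns grow to the right and rows downward; lengths in m; the calibration is good to about 2 mm. A picture is of the moment at which its call begins. get_calibration takes no time and is no camera call.
- env.sign_off(): hands the job in, once; it reports no verdict.
The state is a dict: "clock": time; "joint_pos": joint angles; "qvel": joint speeds; "joint_efforts": joint torques, N m; "eef_pos": TCP position; "tcp_rot": TCP orientation; "wrist_force": force on the tool from outside, world axes, zero at the start; "moment": the same for the moment, N m; "gripper_width": finger opening in m.
Only numpy, scipy, OpenCV 4.12 (cv2) and the standard library are available. Lean on these libraries where they do the work, as an engineer would, in place of code of your own. Each camera call takes 0.05 s, during which the arm holds its last target.

## Task

The plant stand's dish is lying loose on the tips of the studs. Turn it on its hub until its four holes drop over the studs, then press it straight down past the spring catches until it sits flat and fully home on the flange. Leave everything else on the bench where it is.

Things in the scene. Friction and masses are not known exactly. Their poses are not given: they have to be found in the camera images.
- stand: Foot of the dark iron plant stand, fixed to the bench: round base 176 mm across, three scroll feet reaching 115 mm from the axis. Origin: on its axis at bench level, z up; its x and y axes say nothing about where the studs are. It carries the bright metal hub, which does not turn: a round flange 112 mm across whose flat top (the seat) is 70 mm above the bench, a central spigot and four studs.
- stand_seat (a point): Centre of the seat, on the hub's axis in the plane of the flange's top, 70 mm above the bench. Four upright studs, 10 mm thick, stand evenly on a 90 mm bolt circle, 23 mm above the seat, the last 3 mm tapered to 6 mm. Their angle differs each time and is not measured: it is seen only from the side under the dish, or found by turning the dish.
- spigot_tip (a point): Tip of the spigot, the fixed upright post on the hub's axis, 40 mm in diameter, 53 mm above the seat (domed end). Four spring-loaded steel balls stick out 3 mm from its side, in line with the studs, centred 12 mm above the seat.
- dish: The stand's loose round dark metal dish, about 0.45 kg: a disc 190 mm across, 8 mm thick, lip 13 mm high at the edge, a 42 mm hole in the middle, four 13 mm holes 45 mm from the centre on its +x, +y, -x and -y axes. Origin: centre of the underside, z up. At the start it sits round the spigot on the stud tips, underside 23 mm above the seat, holes 20 to 70 degrees away from the studs.
- dish_handle_a (a point): Top of the loop handle on the dish's +y side, mid-length. Both handles: an arch of 10 mm round bar in the plane 80 mm from the dish's centre, legs at dish x = -25 and +25 mm, top 49 mm above the dish's underside. Pushed here the dish slides round with 1 to 4 N; less than 90 degrees either way lines the holes up, and any of the four positions is right.
- dish_handle_b (a point): Top of the same loop handle on the dish's -y side.
- dish_top (a point): Centre of the dish's upper face, 8 mm above its underside. When the holes line up the dish drops 7 mm by itself on to the spring balls and the studs stop it turning. A push of 10 to 15 N straight down, spread evenly about the spigot, then takes it past the balls, 16 mm down to the seat, where they keep it; the studs end 15 mm above this face then.
- nut_tray: Bystander, loose: small open grey plastic tray of nuts, 90 x 70 x 30 mm, near the stand. Origin: centre of its underside.
- wrench: Bystander, loose: flat steel wrench lying on the bench, 140 mm long, near the stand. Origin: on its underside.
- driver: Bystander, loose: screwdriver with a wooden handle lying on the bench, 180 mm long. Origin: on its underside.
- birdhouse: Bystander, loose: blue wooden birdhouse with a pitched roof, about 140 x 130 mm, 190 mm tall. Origin: centre of its underside.
- pot: Bystander, loose: terracotta flower pot, 104 mm across, 92 mm tall. Origin: centre of its underside.
- lantern: Bystander, loose: square dark metal lantern with glass sides, 100 mm wide, 170 mm tall. Origin: centre of its underside.
- jar: Bystander, loose: amber glass jar with a steel lid, 66 mm across, 90 mm tall. Origin: centre of its underside.
- finial: Bystander, loose: dark turned metal finial standing on its 68 mm round foot, 50 mm tall. Origin: centre of its underside.
Mind the look-alikes: they are no part of the job. Leave any brown or yellow look-alike of the dish alone.

How it is judged:
By the outcome, as a careful person would: the job done as asked, in the order asked, and still so for the second after the job is handed in, with the robot touching nothing.
It also fails if it takes over 54 s, if anything falls off the work surface, if the arm or the gripper's body presses on something with over 40 N, if the wrist force passes 120 N, or if a joint passes its speed limit or range.

## Working session

There is one attempt and no reset: what is moved stays moved. The work goes in short steps, Python scripts to look and compute and a tool call to move; the robot and the scene stay as the last step left them, time stands still between calls to the robot, and variables do not carry over. Pictures are saved under pics/ and viewed, and the job is handed in when it is done.

Besides the shell and the picture viewer there is one more tool, called after "Request:" in YAML: its name, and indented under it one key for each argument. drive_tool: Moves the arm, as the interface text tells. Its arguments: {"type":"object","properties":{"targets":{"type":"array"},"hand":{"type":"number"},"grip_force":{"type":"number"}},"required":["targets"]}

```bash
mkdir -p pics; ls
python3 - <<'E'
from workcell import env, viewer
import cv2, numpy as np
for n in("side","top"):
    im,d=viewer.get_image(n); cv2.imwrite(f"pics/{n}0.png",im); np.savez(f"pics/{n}0.npz",im=im,d=d)
    c=viewer.get_calibration(n); print(n,np.round(c["K"],1).tolist(),np.round(c["extrinsics"],4).tolist())
print(env.get_obs())
E
```

```text
pics
side [[488.9, 0.0, 316.5], [0.0, 488.9, 237.0], [0.0, 0.0, 1.0]] [[0.684, -0.7293, 0.0178, -0.3296], [-0.5576, -0.5384, -0.6318, 0.3705], [0.4703, 0.4222, -0.775, 1.2808], [0.0, 0.0, 0.0, 1.0]]
top [[497.3, 0.0, 319.4], [0.0, 497.3, 238.3], [0.0, 0.0, 1.0]] [[-0.0205, -0.9996, -0.0189, 0.0236], [-0.9874, 0.0232, -0.1563, 0.4913], [0.1567, 0.0155, -0.9875, 1.2161], [0.0, 0.0, 0.0, 1.0]]
{'clock': 0.1, 'joint_pos': array([ 9.83515825e-01,  5.28388751e-01,  1.43380115e+00, -9.61970623e-06,
        1.18142970e+00, -1.78497972e-01]), 'qvel': array([-1.15927212e-03, -2.55308781e-03, -2.36487838e-03, -9.40654835e-04,
        1.92235555e-04, -1.19723790e-05]), 'joint_efforts': array([-4.61394575e-04, -4.43303096e+01, -1.78585339e+01, -2.45653991e-04,
        3.83893654e-03, -2.19770544e-05]), 'eef_pos': array([0.24803146, 0.57295028, 0.23041336]), 'tcp_rot': array([-0.90394177,  1.37720394,  0.90262158]), 'wrist_force': array([0.03000062, 0.11805032, 0.52714229]), 'moment': array([ 0.00666159, -0.07306792, -0.04254409]), 'gripper_width': 0.08520904821120295}
```

View pics/side0.png

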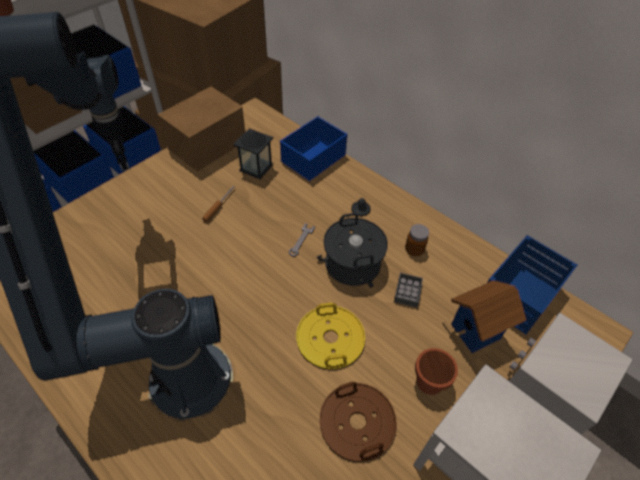

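View pics/top0.png

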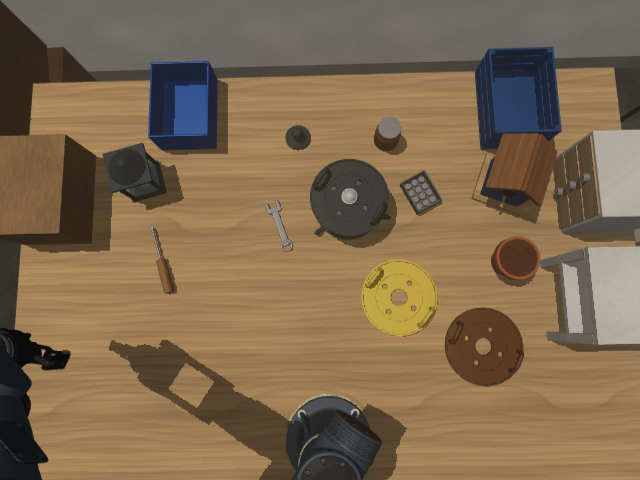

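The stand with the dark dish is at about (349,199) in the top view and (355,250) in the side view. Its handles are near (321,178) and (378,216) in the top view. The yellow and brown dishes are the look-alikes. Next I'll zoom in and measure.

```bash
cat > h.py <<'E'
import numpy as np, cv2
from workcell import env, viewer
def cloud(n,d):
    c=viewer.get_calibration(n);K=np.array(c["K"]);E=np.array(c["extrinsics"])
    v,u=np.mgrid[0:480,0:640]
    P=np.stack([(u-K[0,2])*d/K[0,0],(v-K[1,2])*d/K[1,1],d],-1)
    W=(P-E[:3,3])@E[:3,:3]
    W[d<=0]=np.nan
    return W
def ray(n,u,v,z):
    c=viewer.get_calibration(n);K=np.array(c["K"]);E=np.array(c["extrinsics"])
    r=E[:3,:3].T@np.array([(u-K[0,2])/K[0,0],(v-K[1,2])/K[1,1],1]);o=-E[:3,:3].T@E[:3,3]
    return o+r*(z-o[2])/r[2]
def crop(n,im,u0,v0,u1,v1,f,name):
    cv2.imwrite(name,cv2.resize(im[v0:v1,u0:u1],None,fx=f,fy=f,interpolation=cv2.INTER_CUBIC))
E
python3 - <<'E'
from h import *
for n,b in(("top",(295,150,405,250)),("side",(310,205,400,295))):
    z=np.load(f"pics/{n}0.npz");im,d=z["im"],z["d"]
    b2=cv2.convertScaleAbs(im,alpha=2.2,beta=10)
    crop(n,b2,*b,6,f"pics/{n}0c.png")
    W=cloud(n,d)
    u0,v0,u1,v1=b
    w=W[v0:v1,u0:u1]
    for lo,hi in((.093,.107),(.107,.118),(.13,.148),(.15,.18),(.115,.135)):
        m=(w[...,2]>lo)&(w[...,2]<hi); p=w[m]
        print(n,lo,m.sum(),p.mean(0) if len(p) else 0,p.min(0),p.max(0))
        if lo==.13:
            for q in p[:60]:pass
            print(np.round(p,3)[::max(1,len(p)//25)].tolist())
    zz=w[...,2]; cv2.imwrite(f"pics/{n}0d.png",cv2.resize(np.uint8(np.clip(np.nan_to_num(zz)*1400,0,255)),None,fx=6,fy=6,interpolation=0))
E
```

```text
top 0.093 4103 [ 0.58095082 -0.06204948  0.10186825] [ 0.48691919 -0.15679674  0.09345031] [0.67707024 0.03272786 0.10698883]
top 0.107 313 [ 0.58110022 -0.05942521  0.11055491] [ 0.48716455 -0.1558804   0.10701842] [0.67522644 0.03258606 0.11799221]
top 0.13 187 [ 0.57872131 -0.06270307  0.13890817] [ 0.51294971 -0.14484191  0.1300489 ] [0.64954389 0.02160333 0.14772881]
[[0.65, -0.008, 0.13], [0.642, -0.003, 0.14], [0.639, -0.005, 0.14], [0.637, -0.008, 0.137], [0.631, -0.0, 0.142], [0.63, -0.003, 0.139], [0.624, 0.007, 0.143], [0.622, 0.004, 0.14], [0.618, 0.014, 0.14], [0.614, 0.012, 0.144], [0.611, 0.019, 0.138], [0.609, 0.014, 0.136], [0.605, 0.022, 0.132], [0.56, -0.14, 0.133], [0.554, -0.135, 0.137], [0.551, -0.136, 0.141], [0.55, -0.142, 0.136], [0.544, -0.129, 0.142], [0.541, -0.131, 0.144], [0.539, -0.134, 0.14], [0.534, -0.124, 0.142], [0.532, -0.127, 0.14], [0.528, -0.117, 0.138], [0.525, -0.119, 0.143], [0.522, -0.123, 0.144], [0.519, -0.115, 0.135], [0.517, -0.119, 0.135]]Traceback (most recent call last):
  File "<stdin>", line 11, in <module>
    return umr_minimum(a, axis, None, out, keepdims, initial, where)
ValueError: zero-size array to reduction operation minimum which has no identity
```

View pictures.

Run:
```python
from h import *
for n,b in(("top",(295,150,405,250)),("side",(310,205,400,295))):
    z=np.load(f"pics/{n}0.npz");im,d=z["im"],z["d"]
    crop(n,cv2.convertScaleAbs(im,alpha=2.2,beta=10),*b,6,f"pics/{n}0c.png")
    W=cloud(n,d); u0,v0,u1,v1=b; w=W[v0:v1,u0:u1]; zz=w[...,2]
    for lo,hi in((.093,.107),(.13,.15)):
        p=w[(zz>lo)&(zz<hi)]
        if lo<.1:
            c,r=cv2.minEnclosingCircle(np.float32(p[:,:2])); print(n,c,r)
        else:
            s=(p[:,:2]-np.array([.582,-.062]))
            s=s[np.linalg.norm(s,axis=1)>.06]
            sd=s@np.array([.56,.83])>0
            a,bb=s[sd].mean(0),s[~sd].mean(0); print(n,len(s),a,bb,(a+bb)/2,np.linalg.norm(a-bb),np.degrees(np.arctan2(*(a-bb)[::-1])))
    p=w[zz>.15]; print("spigot",p.mean(0) if len(p) else 0, np.nanmax(zz))
```

```text
top (0.5819036960601807, -0.061962712556123734) 0.09612762928009033
top 187 [0.04192633 0.06760417] [-0.04612927 -0.06545264] [-0.00210147  0.00107576] 0.15955533123974186 56.50382672596487
spigot 0 0.14772881184689207
side (0.5825263261795044, -0.05966532602906227) 0.09879860281944275
side 123 [0.04149605 0.06742253] [-0.04630192 -0.06590624] [-0.00240293  0.00075814] 0.15964036367958043 56.634806244388706
spigot 0 0.14711676203382995
```

View pics/top0c.png

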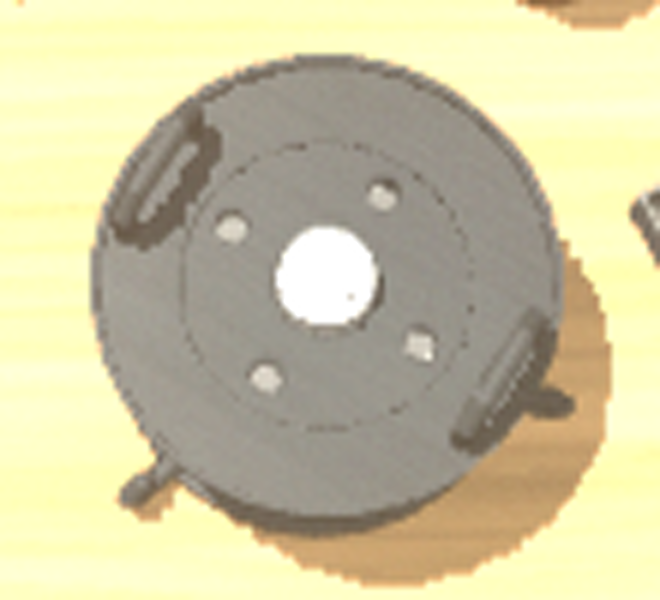

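View pics/side0c.png

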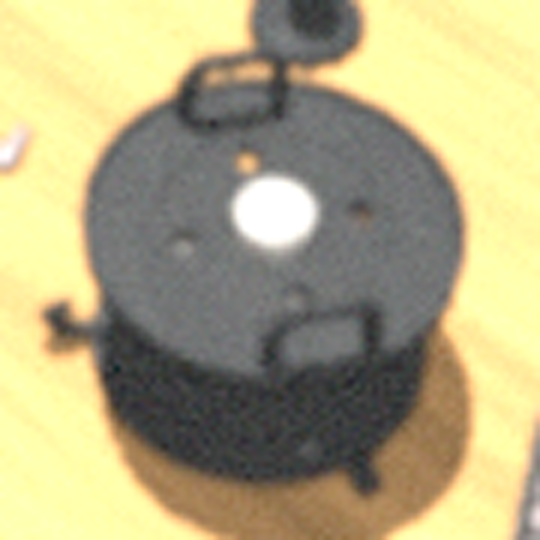

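Both views agree: the dish is centred at about (0.581, -0.062), its +y axis lies at 56.5° (or +180°), and the handles are 159.6 mm apart (160 expected). I'll push one leg of the far handle clockwise with shut fingers, rotating the tool along with the dish.

```bash
cat >> h.py <<'E'
from scipy.spatial.transform import Rotation as R
C=np.array([.581,-.0617])
def go(target,zang=None):
    """tool-frame shift (cm) and yaw (about tool x) to reach target with tool z at world heading zang"""
    o=env.get_obs(); r=R.from_rotvec(o["tcp_rot"]); M=r.as_matrix()
    print("clk",round(o["clock"],2),"tcp",np.round(o["eef_pos"],4),"x",np.round(M[:,0],3),"zhead",np.degrees(np.arctan2(M[1,2],M[0,2])),"F",np.round(o["wrist_force"],1),"q6",round(o["joint_pos"][5],2),"w",round(o["gripper_width"],4))
    print("shift cm",np.round(M.T@(np.array(target)-o["eef_pos"])*100,2))
    if zang is not None:
        z=np.array([np.cos(np.radians(zang)),np.sin(np.radians(zang)),0]);x=np.array([0,0,-1.]);T=np.stack([x,np.cross(z,x),z],1)
        print("turn rv",np.round((r.inv()*R.from_matrix(T)).as_rotvec(),4))
E
python3 - <<'E'
from h import *
t=np.array([-.834,.552]);n=np.array([.552,.834])
p=C+.08*n+.056*t
print(p)
for a in(146.5,-33.5,56.5,-123.5): go([*p,.23],a)
E
```

```text
[0.578456 0.035932]
clk 0.1 tcp [0.248  0.573  0.2304] x [-0.001 -0.002 -1.   ] zhead 66.57871615525757 F [0.  0.1 0.5] q6 -0.18 w 0.0852
shift cm [  0.1  -51.67 -36.14]
turn rv [-1.3949 -0.0014 -0.0017]
clk 0.1 tcp [0.248  0.573  0.2304] x [-0.001 -0.002 -1.   ] zhead 66.57871615525757 F [0.  0.1 0.5] q6 -0.18 w 0.0852
shift cm [  0.1  -51.67 -36.14]
turn rv [ 1.7467e+00 -1.8000e-03  1.5000e-03]
clk 0.1 tcp [0.248  0.573  0.2304] x [-0.001 -0.002 -1.   ] zhead 66.57871615525757 F [0.  0.1 0.5] q6 -0.18 w 0.0852
shift cm [  0.1  -51.67 -36.14]
turn rv [ 0.1759 -0.002  -0.0002]
clk 0.1 tcp [0.248  0.573  0.2304] x [-0.001 -0.002 -1.   ] zhead 66.57871615525757 F [0.  0.1 0.5] q6 -0.18 w 0.0852
shift cm [  0.1  -51.67 -36.14]
turn rv [-2.9657e+00  3.0000e-04 -3.0000e-03]
```

Request:
drive_tool:
  targets:
    - [[0,0,0],[0.06,0,0]]
    - [[0,0,0],[0.06,0,0]]
    - [[0,0,0],[0.056,0,0]]
  hand: 0
  grip_force: 40

```text
clock: 0.4
eef_pos: [0.2482, 0.5731, 0.2307]
tcp_rot: [-0.767, 1.433, 0.766]
wrist_force: [-0.4, 1.4, 0.3]
gripper_width: 0.0444
```

```bash
python3 -c "
from h import *
go([.5785,.036,.23],56.5)"
```

```text
clk 0.4 tcp [0.2482 0.5731 0.2307] x [-0.001 -0.001 -1.   ] zhead 56.35625954089582 F [-0.4  1.4  0.3] q6 -0.0 w 0.0444
shift cm [  0.11 -57.26 -26.41]
turn rv [-0.0025 -0.0014  0.    ]
```

Request:
drive_tool:
  targets:
    - [[0,-2,-1],[0,0,0]]
    - [[0,-3.6,-1.7],[0,0,0]]
    - [[0,-3.6,-1.7],[0,0,0]]
    - [[0,-3.6,-1.7],[0,0,0]]
    - [[0,-3.6,-1.7],[0,0,0]]
    - [[0,-3.6,-1.7],[0,0,0]]
    - [[0,-3.6,-1.7],[0,0,0]]
    - [[0,-3.6,-1.7],[0,0,0]]

```text
clock: 1.2
eef_pos: [0.4043, 0.3142, 0.2311]
tcp_rot: [-0.769, 1.431, 0.769]
wrist_force: [-0.2, 1.1, -0.3]
gripper_width: 0.0
```

Request:
drive_tool:
  targets:
    - [[0,-3.6,-1.7],[0,0,0]]
    - [[0,-3.6,-1.7],[0,0,0]]
    - [[0,-3.6,-1.7],[0,0,0]]
    - [[0,-3.6,-1.7],[0,0,0]]
    - [[0,-3.6,-1.7],[0,0,0]]
    - [[0,-3.6,-1.7],[0,0,0]]
    - [[0,-3.6,-1.7],[0,0,0]]
    - [[0,0,0],[0,0,0]]

```text
clock: 2.0
eef_pos: [0.5516, 0.0732, 0.2311]
tcp_rot: [-0.767, 1.43, 0.762]
wrist_force: [-0.0, 0.6, -0.9]
gripper_width: -0.0002
```

Run:
```python
from h import *
go([.5785,.036,.122],56.5)
```

```text
clk 2.0 tcp [0.5516 0.0732 0.2311] x [ 0.003 -0.002 -1.   ] zhead 56.20083963299429 F [-0.   0.6 -0.9] q6 -1.05 w -0.0002
shift cm [10.93 -4.26 -1.59]
turn rv [-0.0052  0.0002  0.0034]
```

Request:
drive_tool:
  targets:
    - [[0,-2.1,-0.8],[0,0,0]]
    - [[0,-2.1,-0.8],[0,0,0]]
    - [[2.5,0,0],[0,0,0]]
    - [[2.5,0,0],[0,0,0]]
    - [[2.5,0,0],[0,0,0]]
    - [[2,0,0],[0,0,0]]
    - [[1.2,0,0],[0,0,0]]
    - [[0,0,0],[0,0,0]]

```text
clock: 2.8
eef_pos: [0.5735, 0.0411, 0.1226]
tcp_rot: [-0.767, 1.434, 0.771]
wrist_force: [-0.4, 0.0, 0.1]
gripper_width: 0.0002
```

Run:
```python
from h import *
go([.5785,.036,.122],56.5)
im,d=viewer.get_image("top");crop("top",cv2.convertScaleAbs(im,alpha=2,beta=10),275,130,425,250,5,"pics/t1.png")
im,d=viewer.get_image("side");crop("side",cv2.convertScaleAbs(im,alpha=2,beta=10),290,165,420,295,4,"pics/s1.png")
```

```text
clk 2.8 tcp [0.5735 0.0411 0.1226] x [-0.004  0.    -1.   ] zhead 56.5033363114789 F [-0.4  0.   0.1] q6 -1.11 w 0.0002
shift cm [ 0.05 -0.7  -0.15]
turn rv [ 0.0001 -0.0017 -0.0035]
```

View pics/t1.png

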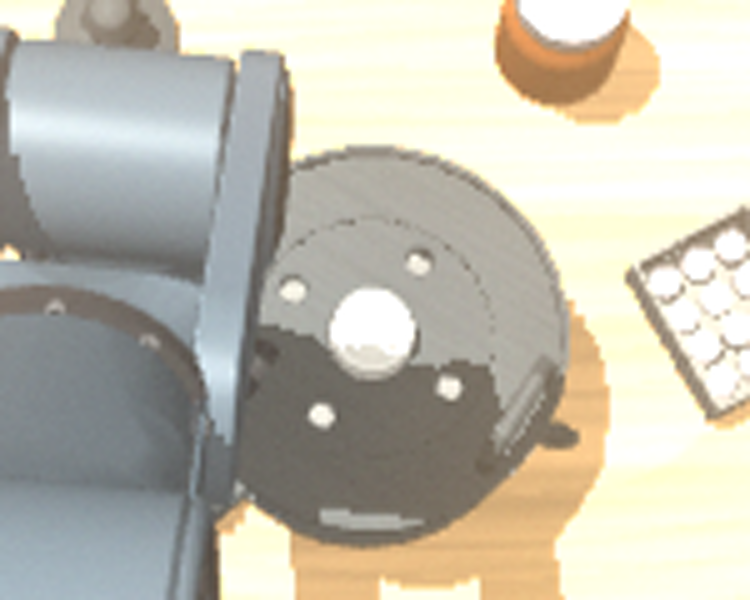

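View pics/s1.png

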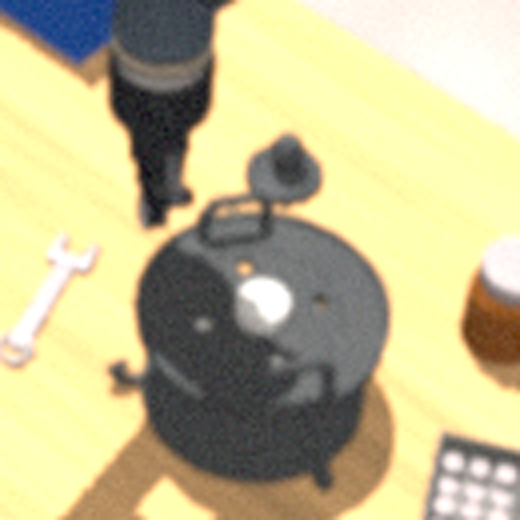

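The shut fingers (side view, about (152,222)) stand beside the far handle's leg at (207,240). The dish hasn't moved.

Request:
drive_tool:
  targets:
    - [[0,-0.6,-0.1],[0,0,0]]
    - [[0,-0.6,0],[0,0,0]]
    - [[0,-0.5,0],[0,0,0]]
    - [[0,-0.2,0],[0,0,0]]
    - [[0,-0.4,0.2],[0.05,0,0]]
    - [[0,-0.4,0.2],[0.05,0,0]]
    - [[0,-0.4,0.2],[0.05,0,0]]
    - [[0,-0.4,0.2],[0.05,0,0]]

```text
clock: 3.7
eef_pos: [0.6069, 0.0263, 0.1243]
tcp_rot: [-0.612, 1.484, 0.614]
wrist_force: [-1.2, 0.2, 0.8]
gripper_width: 0.0003
```

Request:
drive_tool:
  targets:
    - [[0,-0.4,0.2],[0.05,0,0]]
    - [[0,-0.4,0.2],[0.05,0,0]]

```text
clock: 3.9
eef_pos: [0.6152, 0.0233, 0.1243]
tcp_rot: [-0.534, 1.505, 0.536]
wrist_force: [-0.4, 0.1, 0.1]
gripper_width: 0.0003
```

```bash
cat > l.py <<'E'
from h import *
import sys
o=env.get_obs();M=R.from_rotvec(o["tcp_rot"]).as_matrix();s=o["eef_pos"][:2]-C
print("tool-frame centre rel y,z mm",np.round((M.T@np.r_[s,0])*1000,1),"F tool",np.round(M.T@o["wrist_force"],1),"z",o["eef_pos"][2],"head",np.degrees(np.arctan2(M[1,2],M[0,2])),"clk",o["clock"])
k=sys.argv[1]
im,d=viewer.get_image("top");crop("top",cv2.convertScaleAbs(im,alpha=2,beta=10),275,130,425,250,5,f"pics/t{k}.png")
W=cloud("top",d); im2,d2=viewer.get_image("side");W2=cloud("side",d2);crop("side",cv2.convertScaleAbs(im2,alpha=2,beta=10),290,165,420,295,4,f"pics/s{k}.png")
for n,W in(("top",W),("side",W2)):
    s=W[...,:2]-C;r=np.linalg.norm(s,axis=-1);z=W[...,2]
    a=(r>.025)&(r<.038)&(z<.106)&(z>.07)
    p=W[a];A=np.c_[p[:,:2]-C,np.ones(len(p))]
    print(n,"face z",np.median(p[:,2]),len(p),"tilt fit",np.round(np.linalg.lstsq(A,p[:,2],rcond=None)[0],4))
    # handle near robot/-y side: cluster opposite the tool
    t=o["eef_pos"][:2]-C
    a=(r>.068)&(r<.092)&(z>.12 - (.02))&(z<.15)&((s@t)<0)&(z>np.median(p[:,2])+.025)
    if a.sum()>8:
        m=s[a].mean(0);q=cv2.fitLine(np.float32(s[a]),cv2.DIST_HUBER,0,.01,.01).ravel()
        print("  handle B head",np.degrees(np.arctan2(-m[1],-m[0])),a.sum(),"line",np.degrees(np.arctan2(q[1],q[0]))%180)
E
python3 l.py 2
```

```text
tool-frame centre rel y,z mm [-0.  44.2 80.2] F tool [-0.1  0.3 -0.2] z 0.1242690220191765 head 39.18161770841925 clk 3.9
top face z 0.10082055618355172 419 tilt fit [ 0.0065 -0.0121  0.1006]
  handle B head 42.9583041049999 102 line 132.5815
side face z 0.1007125846516905 211 tilt fit [-0.0049  0.014   0.1002]
  handle B head 43.45173115590671 79 line 132.73212
```

The dish turns with the finger: 56.5° → 43°, force about 1 N. I'll continue in small steps and watch the force.

Request:
drive_tool:
  targets:
    - [[0,-0.33,0.16],[0.04,0,0]]
    - [[0,-0.33,0.16],[0.04,0,0]]
    - [[0,-0.33,0.16],[0.04,0,0]]

```text
clock: 4.3
eef_pos: [0.625, 0.0184, 0.1242]
tcp_rot: [-0.442, 1.526, 0.444]
wrist_force: [-1.0, 1.4, -0.0]
gripper_width: 0.0003
```

Request:
drive_tool:
  targets:
    - [[0,-0.33,0.16],[0.04,0,0]]
    - [[0,-0.33,0.16],[0.04,0,0]]

```text
clock: 4.5
eef_pos: [0.6313, 0.0147, 0.1242]
tcp_rot: [-0.379, 1.538, 0.382]
wrist_force: [-0.4, 1.7, 0.1]
gripper_width: 0.0001
```

Request:
drive_tool:
  targets:
    - [[0,-0.33,0.16],[0.04,0,0]]
    - [[0,-0.33,0.16],[0.04,0,0]]

```text
clock: 4.7
eef_pos: [0.6375, 0.0103, 0.1243]
tcp_rot: [-0.317, 1.547, 0.319]
wrist_force: [-0.2, 2.0, -0.4]
gripper_width: -0.0
```

```bash
python3 l.py 3
```

```text
tool-frame centre rel y,z mm [ 0.1 43.9 80.3] F tool [0.4 1.9 0.6] z 0.12427028743142789 head 23.227001060764874 clk 4.7
top face z 0.10047110340075062 403 tilt fit [ 0.0069 -0.0085  0.1004]
  handle B head 27.18271092071057 105 line 117.43637
side face z 0.10116020314211463 212 tilt fit [0.0179 0.0002 0.1008]
  handle B head 27.337043607876076 76 line 119.86963
```

Request:
drive_tool:
  targets:
    - [[0,-0.33,0.16],[0.04,0,0]]
    - [[0,-0.33,0.16],[0.04,0,0]]

```text
clock: 5.0
eef_pos: [0.6427, 0.0054, 0.1243]
tcp_rot: [-0.255, 1.556, 0.257]
wrist_force: [-0.5, 1.7, 0.5]
gripper_width: 0.0002
```

Request:
drive_tool:
  targets:
    - [[0,-0.33,0.16],[0.04,0,0]]
    - [[0,-0.33,0.16],[0.04,0,0]]

```text
clock: 5.2
eef_pos: [0.648, -0.0, 0.1243]
tcp_rot: [-0.192, 1.562, 0.194]
wrist_force: [0.9, 2.1, -0.2]
gripper_width: 0.0001
```

```bash
python3 l.py 4
```

```text
tool-frame centre rel y,z mm [ 0.1 43.5 80. ] F tool [0.2 1.8 1.4] z 0.12431225545769553 head 14.095270901948982 clk 5.2
top face z 0.10091032972653251 327 tilt fit [0.0008 0.0103 0.1009]
  handle B head 17.56579964239378 103 line 107.99783
side face z 0.10053149710429386 215 tilt fit [0.0176 0.0081 0.1003]
  handle B head 18.1839677572227 74 line 107.894585
```

Request:
drive_tool:
  targets:
    - [[0,-0.33,0.16],[0.04,0,0]]
    - [[0,-0.33,0.16],[0.04,0,0]]

```text
clock: 5.5
eef_pos: [0.6523, -0.0058, 0.1243]
tcp_rot: [-0.13, 1.567, 0.131]
wrist_force: [-0.4, 2.3, -0.5]
gripper_width: 0.0001
```

Request:
drive_tool:
  targets:
    - [[0,-0.33,0.16],[0.04,0,0]]
    - [[0,-0.33,0.16],[0.04,0,0]]

```text
clock: 5.7
eef_pos: [0.6568, -0.0119, 0.1244]
tcp_rot: [-0.067, 1.569, 0.068]
wrist_force: [1.0, 1.5, -0.5]
gripper_width: -0.0004
```

```bash
python3 l.py 5
```

```text
tool-frame centre rel y,z mm [ 0.1 43.1 79.8] F tool [0.5 1.4 1.1] z 0.12436614382948885 head 4.956964489067467 clk 5.7
top face z 0.10048534026753615 237 tilt fit [ 0.0236 -0.0367  0.0995]
  handle B head 9.63461419257183 98 line 100.65153
side face z 0.10060601271186903 204 tilt fit [0.0075 0.0037 0.1006]
  handle B head 9.485768615049022 73 line 99.19286
```

Request:
drive_tool:
  targets:
    - [[0,-0.33,0.16],[0.04,0,0]]
    - [[0,-0.33,0.16],[0.04,0,0]]

```text
clock: 6.0
eef_pos: [0.6601, -0.0182, 0.1243]
tcp_rot: [-0.005, 1.571, 0.006]
wrist_force: [0.7, 2.1, 0.7]
gripper_width: -0.0002
```

Request:
drive_tool:
  targets:
    - [[0,-0.33,0.16],[0.04,0,0]]
    - [[0,-0.33,0.16],[0.04,0,0]]

```text
clock: 6.2
eef_pos: [0.6634, -0.0249, 0.1243]
tcp_rot: [0.058, 1.57, -0.057]
wrist_force: [-0.5, 0.8, -0.4]
gripper_width: -0.0001
```

```bash
python3 l.py 6
```

```text
tool-frame centre rel y,z mm [ 0.  42.7 79.5] F tool [ 0.4  0.8 -0.5] z 0.12433934583525234 head -4.192998954000707 clk 6.2
top face z 0.10060578615722308 171 tilt fit [-0.0002 -0.0377  0.0998]
  handle B head 10.636862934912175 44 line 87.50402
side face z 0.10067557151435422 204 tilt fit [-0.0032  0.0266  0.1002]
  handle B head -0.5002744844288293 70 line 89.60325
```

Request:
drive_tool:
  targets:
    - [[0,-0.33,0.16],[0.04,0,0]]
    - [[0,-0.33,0.16],[0.04,0,0]]

```text
clock: 6.5
eef_pos: [0.6658, -0.0318, 0.1243]
tcp_rot: [0.12, 1.568, -0.12]
wrist_force: [-0.5, 0.8, -0.7]
gripper_width: -0.0002
```

Request:
drive_tool:
  targets:
    - [[0,-0.33,0.16],[0.04,0,0]]
    - [[0,-0.33,0.16],[0.04,0,0]]

```text
clock: 6.7
eef_pos: [0.6676, -0.0394, 0.1242]
tcp_rot: [0.182, 1.564, -0.183]
wrist_force: [-0.4, 0.3, -1.2]
gripper_width: -0.0
```

```bash
python3 l.py 7
```

```text
tool-frame centre rel y,z mm [-0.1 41.7 79.2] F tool [ 1.2  0.2 -0.5] z 0.1242340936259394 head -13.336028530494364 clk 6.7
top face z 0.09057501669891999 81 tilt fit [-0.0006  0.0697  0.0924]
side face z 0.09242994853200735 193 tilt fit [0.0084 0.0794 0.0926]
  handle B head -10.277191082722283 67 line 77.967514
```

The face has dropped about 8 mm, from 0.1006 to 0.0925. The holes have found the studs, though the fit shows some tilt. I'll look.

Request:
drive_tool:
  targets:
    - [[0,0.6,0],[0,0,0]]
    - [[0,0.6,0],[0,0,0]]

```text
clock: 7.0
eef_pos: [0.6707, -0.0271, 0.1243]
tcp_rot: [0.183, 1.563, -0.183]
wrist_force: [-0.1, -0.8, -1.0]
gripper_width: -0.0003
```

```bash
python3 l.py 8
```

```text
tool-frame centre rel y,z mm [-0.  54.4 79.3] F tool [ 1.  -0.8  0.1] z 0.1243181588408487 head -13.34787990467398 clk 7.0
top face z 0.09130540499678236 182 tilt fit [-0.0313  0.0671  0.0931]
  handle B head 4.984627328497311 17 line 163.38527
side face z 0.09277756452266779 181 tilt fit [-0.022   0.0459  0.0928]
  handle B head -9.631491332729711 69 line 75.60685
```

View pics/s8.png

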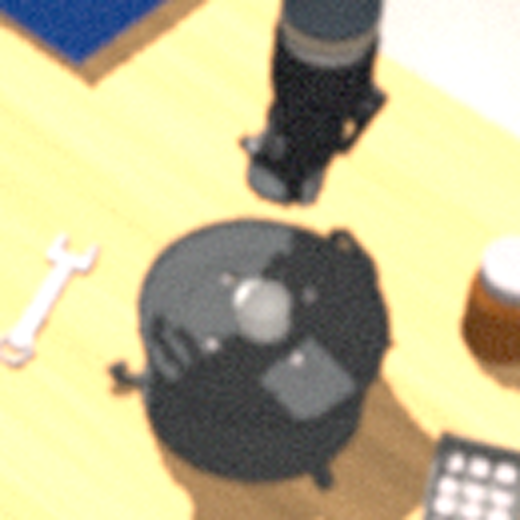

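Bright stud tips fill all four holes. Next I'll lift, part the fingers to about 60 mm, and go over the spigot. The jaw will sit at 45° to the studs so the two tips press on the face between them.

Request:
drive_tool:
  targets:
    - [[-1.5,0.8,0],[0,0,0]]
    - [[-3,0,0],[0,0,0]]
    - [[-3,0,0],[0,0,0]]
    - [[-2.5,0,0],[-0.14,0,0]]
    - [[0,0,0],[-0.14,0,0]]
    - [[0,0,0],[-0.14,0,0]]
    - [[0,0,0],[-0.14,0,0]]
    - [[0,0,0],[-0.14,0,0]]
  hand: 0.7

```text
clock: 7.9
eef_pos: [0.6726, -0.0195, 0.2244]
tcp_rot: [-0.371, 1.539, 0.371]
wrist_force: [-0.2, -0.5, -0.5]
gripper_width: 0.0598
```

Request:
drive_tool:
  targets:
    - [[0,0,0],[-0.14,0,0]]
    - [[0,0,0],[0,0,0]]

```text
clock: 8.1
eef_pos: [0.6726, -0.0195, 0.2243]
tcp_rot: [-0.475, 1.518, 0.475]
wrist_force: [-0.8, 0.7, -0.1]
gripper_width: 0.0599
```

```bash
python3 l.py 9
python3 - <<'E'
from h import *
go([*C,.2],35)
# spigot centre from side/top: bright dome
for n in("top","side"):
    im,d=viewer.get_image(n);W=cloud(n,d)
    m=(np.linalg.norm(W[...,:2]-C,axis=-1)<.024)&(W[...,2]>.108)&(W[...,2]<.13)
    v,u=np.nonzero(m); print(n,m.sum(),np.nanmean(W[m],0), (W[m].min(0)+W[m].max(0))/2)
E
```

```text
tool-frame centre rel y,z mm [ -0.  -17.6  99.3] F tool [ 0.1  1.1 -0.3] z 0.22427264866332544 head 34.76231137808515 clk 8.1
top face z 0.09218375799653021 283 tilt fit [-0.0185  0.0447  0.0926]
  handle B head -5.850428209062677 75 line 74.18135
side face z 0.09258459265985768 191 tilt fit [-0.02    0.0538  0.0928]
  handle B head -10.104926364906385 70 line 78.58875
clk 8.2 tcp [ 0.6727 -0.0196  0.2243] x [-0. -0. -1.] zhead 34.5900807261941 F [ 0.5 -0.4 -1.2] q6 -0.8 w 0.0597
shift cm [ 2.43  1.74 -9.93]
turn rv [-0.0072 -0.0002 -0.0001]
top 202 [ 0.57954423 -0.06266185  0.11712192] [ 0.58149102 -0.06268696  0.1167848 ]
side 120 [ 0.57843651 -0.06326221  0.1165204 ] [ 0.58117071 -0.06179222  0.11703943]
```

View pics/t9.png

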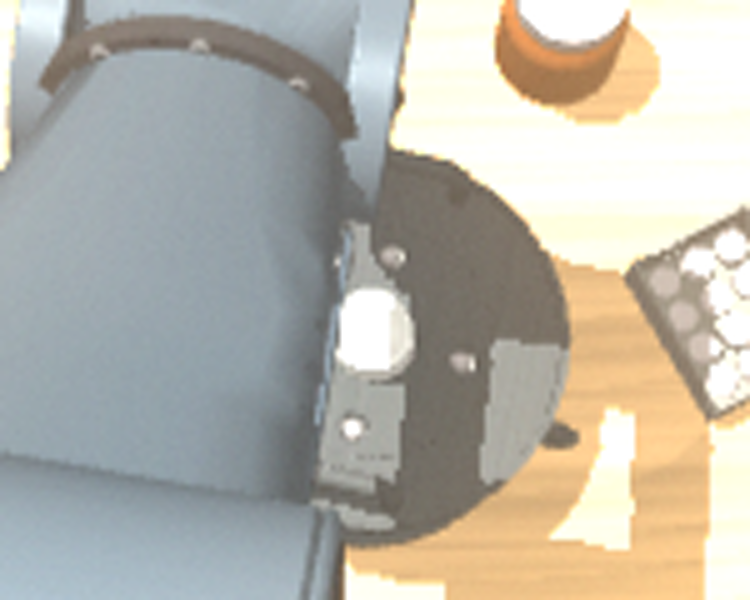

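Request:
drive_tool:
  targets:
    - [[0,0.35,-2],[0,0,0]]
    - [[0,0.35,-2],[0,0,0]]
    - [[0,0.35,-2],[0,0,0]]
    - [[0,0.35,-2],[0,0,0]]
    - [[0,0.35,-1.95],[0,0,0]]
    - [[0,0,0],[0,0,0]]
    - [[0,0,0],[0,0,0]]

```text
clock: 9.0
eef_pos: [0.5815, -0.0623, 0.2247]
tcp_rot: [-0.474, 1.517, 0.473]
wrist_force: [0.2, 0.3, 0.0]
gripper_width: 0.0598
```

```bash
python3 -c "
from h import *
go([.5812,-.062,.105],35)"
```

```text
clk 9.0 tcp [ 0.5815 -0.0623  0.2247] x [ 0.001 -0.    -1.   ] zhead 34.63948051481748 F [0.2 0.3 0. ] q6 -0.9 w 0.0598
shift cm [11.97  0.05 -0.02]
turn rv [-0.0063  0.001   0.0008]
```

Request:
drive_tool:
  targets:
    - [[2.5,0,0],[0,0,0]]
    - [[2.5,0,0],[0,0,0]]
    - [[2.5,0,0],[0,0,0]]
    - [[1.5,0,0],[0,0,0]]
    - [[1,0,0],[0,0,0]]
    - [[1,0,0],[0,0,0]]
    - [[0,0,0],[0,0,0]]

```text
clock: 9.7
eef_pos: [0.5809, -0.0618, 0.1132]
tcp_rot: [-0.474, 1.519, 0.476]
wrist_force: [1.1, 0.2, -0.0]
gripper_width: 0.0598
```

```bash
python3 l.py 10
```

```text
tool-frame centre rel y,z mm [ 0.  -0.1 -0.2] F tool [ 0.  -0.4  1. ] z 0.11322314351358215 head 34.73048286911189 clk 9.7
top face z nan 0 tilt fit [0. 0. 0.]
side face z 0.09233589598745498 187 tilt fit [-0.0359  0.0403  0.0923]
  handle B head 163.89201272349777 58 line 77.35531
  return _methods._mean(a, axis=axis, dtype=dtype,
  ret = ret.dtype.type(ret / rcount)
```

View pics/s10.png

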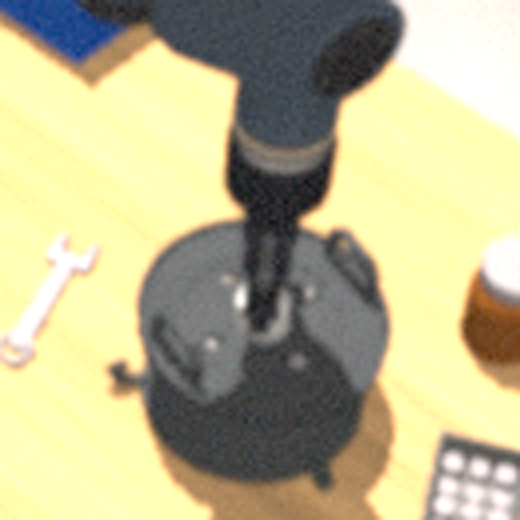

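The fingers straddle the spigot between the studs. Now I'll press down in small steps.

Request:
drive_tool:
  targets:
    - [[0.8,0,0],[0,0,0]]
    - [[0.7,0,0],[0,0,0]]
    - [[0.3,0,0],[0,0,0]]
    - [[0.2,0,0],[0,0,0]]

```text
clock: 10.2
eef_pos: [0.5808, -0.0621, 0.0939]
tcp_rot: [-0.474, 1.519, 0.475]
wrist_force: [0.1, 0.6, -0.1]
gripper_width: 0.0599
```

Request:
drive_tool:
  targets:
    - [[0.2,0,0],[0,0,0]]
    - [[0.2,0,0],[0,0,0]]

```text
clock: 10.4
eef_pos: [0.5811, -0.0622, 0.0902]
tcp_rot: [-0.475, 1.518, 0.474]
wrist_force: [0.2, 0.6, 0.7]
gripper_width: 0.0597
```

Request:
drive_tool:
  targets:
    - [[0.2,0,0],[0,0,0]]
    - [[0.1,0,0],[0,0,0]]

```text
clock: 10.6
eef_pos: [0.5812, -0.0622, 0.0878]
tcp_rot: [-0.475, 1.518, 0.474]
wrist_force: [-1.2, 0.6, 8.5]
gripper_width: 0.0596
```

Request:
drive_tool:
  targets:
    - [[0.1,0,0],[0,0,0]]
    - [[0.1,0,0],[0,0,0]]

```text
clock: 10.8
eef_pos: [0.5813, -0.0623, 0.0869]
tcp_rot: [-0.475, 1.517, 0.474]
wrist_force: [-2.1, -0.1, 10.9]
gripper_width: 0.0598
```

Request:
drive_tool:
  targets:
    - [[0.1,0,0],[0,0,0]]
    - [[0.1,0,0],[0,0,0]]

```text
clock: 11.0
eef_pos: [0.5812, -0.0622, 0.0843]
tcp_rot: [-0.475, 1.517, 0.474]
wrist_force: [-1.0, 0.5, 2.8]
gripper_width: 0.0596
```

Request:
drive_tool:
  targets:
    - [[0.2,0,0],[0,0,0]]
    - [[0.2,0,0],[0,0,0]]

```text
clock: 11.2
eef_pos: [0.581, -0.0622, 0.0791]
tcp_rot: [-0.475, 1.518, 0.475]
wrist_force: [0.4, -0.0, -0.1]
gripper_width: 0.0602
```

Request:
drive_tool:
  targets:
    - [[0.2,0,0],[0,0,0]]
    - [[0.2,0,0],[0,0,0]]

```text
clock: 11.4
eef_pos: [0.5809, -0.0622, 0.0748]
tcp_rot: [-0.475, 1.519, 0.475]
wrist_force: [0.2, 0.2, -0.0]
gripper_width: 0.0596
```

```bash
python3 l.py 11 2>/dev/null
```

```text
tool-frame centre rel y,z mm [ 0.  -0.3 -0.3] F tool [0.  0.1 0.3] z 0.07478901945619003 head 34.72316391116006 clk 11.4
top face z nan 0 tilt fit [0. 0. 0.]
side face z 0.0778719651337426 160 tilt fit [-0.0271 -0.0194  0.078 ]
  handle B head -43.872552769734654 53 line 167.97444
```

View pics/s11.png

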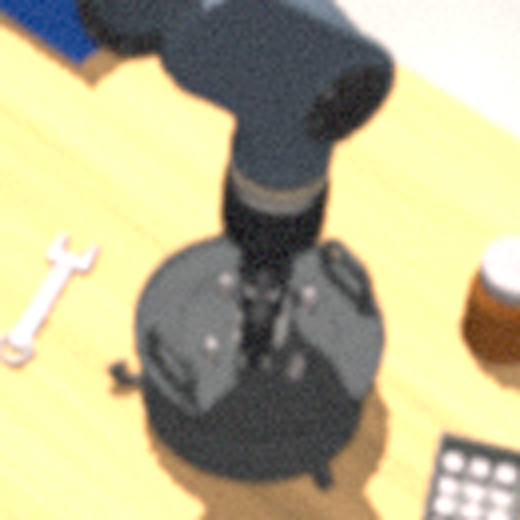

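It snapped past the balls, and the face is at 0.078 as expected. A gentle press will confirm it is fully home.

Request:
drive_tool:
  targets:
    - [[0.2,0,0],[0,0,0]]
    - [[0.1,0,0],[0,0,0]]

```text
clock: 11.7
eef_pos: [0.5812, -0.0622, 0.073]
tcp_rot: [-0.475, 1.518, 0.475]
wrist_force: [-2.6, 0.6, 11.1]
gripper_width: 0.0597
```

Request:
drive_tool:
  targets:
    - [[0.1,0,0],[0,0,0]]
    - [[0,0,0],[0,0,0]]

```text
clock: 11.9
eef_pos: [0.5812, -0.0622, 0.073]
tcp_rot: [-0.475, 1.518, 0.474]
wrist_force: [-1.5, -0.3, 10.6]
gripper_width: 0.0599
```

Request:
drive_tool:
  targets:
    - [[0.1,0,0],[0,0,0]]
    - [[0.1,0,0],[0,0,0]]
    - [[0,0,0],[0,0,0]]

```text
clock: 12.2
eef_pos: [0.5812, -0.0622, 0.0729]
tcp_rot: [-0.476, 1.517, 0.474]
wrist_force: [-5.6, 1.7, 21.9]
gripper_width: 0.0597
```

Request:
drive_tool:
  targets:
    - [[-0.5,0,0],[0,0,0]]
    - [[-1,0,0],[0,0,0]]
    - [[-2,0,0],[0,0,0]]
    - [[-2.5,0,0],[0,0,0]]
    - [[-2.5,0,0],[0,0,0]]
    - [[-2.5,0,0],[0,0,0]]
    - [[-2.5,0,0],[0,0,0]]

```text
clock: 12.9
eef_pos: [0.5809, -0.0621, 0.2053]
tcp_rot: [-0.474, 1.518, 0.475]
wrist_force: [0.7, -0.8, 0.1]
gripper_width: 0.0598
```

Request:
drive_tool:
  targets:
    - [[0,1,3],[0,0,0]]
    - [[0,1,3],[0,0,0]]
    - [[0,1,3],[0,0,0]]
    - [[0,1,3],[0,0,0]]
    - [[0,1,3],[0,0,0]]
    - [[0,1,3],[0,0,0]]
    - [[0,0,0],[0,0,0]]
    - [[0,0,0],[0,0,0]]

```text
clock: 13.7
eef_pos: [0.6944, 0.0901, 0.2037]
tcp_rot: [-0.476, 1.519, 0.476]
wrist_force: [-0.3, -0.2, -0.7]
gripper_width: 0.0597
```

```bash
python3 l.py 12 2>/dev/null
python3 - <<'E'
from h import *
im,d=viewer.get_image("top");cv2.imwrite("pics/tf.png",im)
E
```

```text
tool-frame centre rel y,z mm [ -0.2  60.  179.7] F tool [ 0.7  0.  -0.4] z 0.20370824716246366 head 34.80211475415724 clk 13.7
top face z 0.07778452095240049 388 tilt fit [-0.0043  0.0028  0.0779]
  handle B head -14.001104578285071 103 line 75.58503
side face z 0.07784826608972331 168 tilt fit [0.0304 0.0019 0.0784]
  handle B head -11.798500133977834 61 line 78.61089
```

View pics/s12.png

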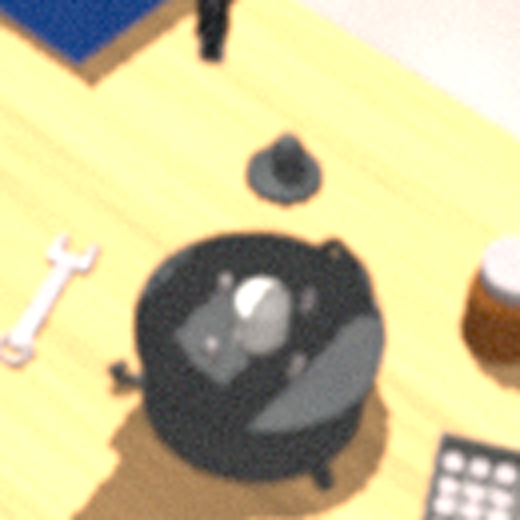

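View pics/tf.png

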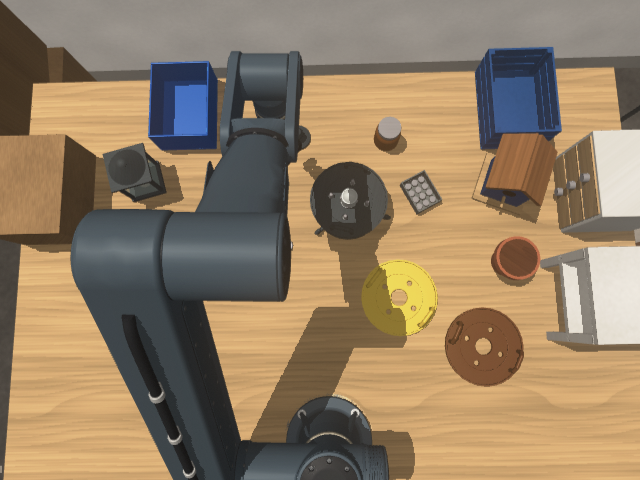

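The dish sits level with its face at 0.078, the studs and spigot stand well proud of it, the bystanders are unmoved and the arm is clear.

```bash
python3 -c "
from workcell import env
print(env.sign_off())"
```

```text
the job is handed in; nothing more can be done
None
```

The dish is fully home on the flange, and I handed the job in at about 13.8 s.

- **Turning:** I pushed one handle leg with shut fingers, turning the dish about 67° clockwise with 1–2 N. The holes then dropped over the studs, and the face went from 0.101 m to about 0.093 m. It sat slightly tilted on the spring balls at that point.
- **Pressing:** I pressed with the parted fingers either side of the spigot, between the studs. The catches gave way at about 11 N. A further press to about 22 N moved it no more.
- **Last checks:** The dish face is at 0.0778 m in both views (0.078 m expected). The top view shows it level within 0.3°. The side-view fit suggests about 1.7° of slope, but it uses fewer, noisier points and I took it as noise. The four studs stand proud through the holes.
- **Everything else:** The arm was clear and touching nothing. In the last pictures the other objects were where they started, except that the arm hid the screwdriver and most of the wrench and finial from above. The wrench and finial showed unmoved in the side view. I didn't check the screwdriver again, but it was well away from the work.

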